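Pack the microscope's objectives into their carrying case

ROBOT

A 6-joint arm with a two-finger parallel gripper is mounted at the origin on the work surface. World frame = base frame: x ahead of the robot, y to its left, z up, the work surface at z = 0. Lengths are in m, angles in degrees, forces in N, time in s.
With the tool pointing down it reaches from about 0.3 to 0.75 m from the base axis. Payload 8.5 kg.
Tool frame: the origin (TCP) lies midway between the tips of the shut fingers; the grasp point (between the pads) lies 19 mm behind it (env.grip_depth is the distance from the TCP to the grasp point, in m); y points along the fingers, x is the direction in which the jaws open and shut, and the axes are right-handed (so a half turn about y gives the same grasp; the last joint's range is limited). The gripper opens to 85 mm and grips with 20 to 120 N. Pads are 22 mm wide; open, the fingers measure 114 mm over their backs; the gripper's body (76 mm by 85 mm) begins 54 mm behind the grasp point. The pads swing forward as they close: fully open they stand 13 mm farther back than shut.
Start: joints at [-79.315, 21.807, 74.336, -0, 83.858, -12.336], TCP at [0.215, -0.506, 0.231] pointing down, gripper open.
Joint ranges: [-178.18, 178.18], [-50.72, 133.34], [12.68, 142.11], [-81.47, 261.47], [9.98, 163.14], [-165.26, 165.26]. Speed limits (degrees/s): [136.94, 136.94, 180, 180, 180, 180].

INTERFACE

Orientations are given as a 3x3 rotation matrix whose columns are the frame's x, y, z axes.
In Python, from rig import env gives the robot as it stands.
- The arm moves only by the shell command python3 -m inch 'ROWS' [FORCE]. ROWS is JSON, a list that holds one entry, the list of rows, each a list of 7 numbers: the gripper command: -1 is shut, 1 is fully open, values between are in proportion, then the shift along the world's x, y, z in cm, then the turn, a rotation vector about the world's x, y, z in degrees. In form: [[[grip, dx, dy, dz, rx, ry, rz], ...]]. A call has 1 to 20 rows; each row is the pose to reach, as a shift and turn from the pose commanded when the call began; what a row does not reach only later rows make up. A row lasts 1/8 s, in which the tool goes at most 62.5 mm and 10.7 degrees, less where a joint would pass 70% of its speed; a pose out of reach is approached as far as the arm can. A call with a gripper value outside its range is refused whole. The fingers move at their own pace and stop on an object; FORCE is the grip in N (left out, the last holds). Time passes only in rows, so rows that repeat a pose let the fingers close. It gives the time, the measured TCP pose, the force and the opening at its end, in the units of the state.
- env.observe(): the state, without advancing time (a new reading comes with each control period).
- env.get_image(name): name is "side" or "top"; returns a dict with "frame" (384x512x3 uint8, red, green, blue), "mtx" (3x3 intrinsics, pixels), "rvec" (rotation vector, rad) and "tvec" (3), from world to camera coordinates, as OpenCV has them. Camera axes: x right, y down, z forward; pixel columns grow to the right and rows downward; lengths in m; the calibration is good to about 2 mm. A picture is of the moment at which its call begins. There is no depth.
- env.close_job(): hands the job in, once; it reports no verdict.
The state is a dict: "time_s": time; "q": joint angles; "qvel": joint speeds; "joint_efforts": joint torques, N m; "position": TCP position; "tool_rot": TCP orientation; "ft_force": force on the tool from outside, world axes, zero at the start; "wrist_torque": the same for the moment, N m; "grip_width": finger opening in m.
Only numpy, scipy, OpenCV 4.12 (cv2) and the standard library are available. Lean on these libraries where they do the work, as an engineer would, in place of code of your own. Each camera call takes 0.05 s, during which the arm holds its last target.

TASK

Pack the four silver objectives into the open carrying case, each standing upright on the floor of the pocket whose colour matches its ring. The two black-barrelled objectives belong to another microscope: leave them standing where they are. These are delicate optics, so set each one down gently, and do not drop or tip any over.

Things in the scene. Friction and masses are not known exactly. Their poses are not given: they have to be found in the camera images.
- obj_red_center (a point): Silver-barrelled microscope objective with a red ring near its top, silver nose, 60 mm tall, upright on its flat foot: round barrel 32 mm in diameter up to 40 mm, then the ring (32 mm in diameter, 40 to 48 mm up), then a nose 21 mm in diameter; about 0.13 kg. This point: on its axis, 30 mm above the foot; z up. The six objectives stand about 0.11 m apart in a row along y.
- obj_yellow_center (a point): Silver-barrelled microscope objective with a yellow ring near its top, silver nose, 60 mm tall, upright on its flat foot: round barrel 32 mm in diameter up to 40 mm, then the ring (32 mm in diameter, 40 to 48 mm up), then a nose 21 mm in diameter; about 0.13 kg. This point: on its axis, 30 mm above the foot; z up. The six objectives stand about 0.11 m apart in a row along y.
- obj_green_center (a point): Silver-barrelled microscope objective with a green ring near its top, silver nose, 60 mm tall, upright on its flat foot: round barrel 32 mm in diameter up to 40 mm, then the ring (32 mm in diameter, 40 to 48 mm up), then a nose 21 mm in diameter; about 0.13 kg. This point: on its axis, 30 mm above the foot; z up. The six objectives stand about 0.11 m apart in a row along y.
- obj_blue_center (a point): Silver-barrelled microscope objective with a light-blue ring near its top, silver nose, 60 mm tall, upright on its flat foot: round barrel 32 mm in diameter up to 40 mm, then the ring (32 mm in diameter, 40 to 48 mm up), then a nose 21 mm in diameter; about 0.13 kg. This point: on its axis, 30 mm above the foot; z up. The six objectives stand about 0.11 m apart in a row along y.
- obj_black_red_center (a point): Look-alike of another microscope: black-barrelled objective with a red ring, black nose, 60 mm tall, upright on its flat foot: round barrel 32 mm in diameter up to 40 mm, then the ring (32 mm in diameter, 40 to 48 mm up), then a nose 21 mm in diameter; about 0.13 kg. This point: on its axis, 30 mm above the foot; z up. The six objectives stand about 0.11 m apart in a row along y.
- obj_black_green_center (a point): Look-alike of another microscope: black-barrelled objective with a green ring, black nose, 60 mm tall, upright on its flat foot: round barrel 32 mm in diameter up to 40 mm, then the ring (32 mm in diameter, 40 to 48 mm up), then a nose 21 mm in diameter; about 0.13 kg. This point: on its axis, 30 mm above the foot; z up. The six objectives stand about 0.11 m apart in a row along y.
- pocket_red_floor (a point): Red square pocket, 52 mm inside, 60 mm outside, lip 6 mm above its floor. This point: middle of the floor, 13 mm above the table (30 mm below the centre of an objective standing there); x, y along its sides, z up. The 4 pockets are fixed in a row along y, 70 mm apart, in any order, in a fixed case 100 (x) by 310 mm (y), blue rim 14 mm high.
- pocket_yellow_floor (a point): Yellow square pocket, 52 mm inside, 60 mm outside, lip 6 mm above its floor. This point: middle of the floor, 13 mm above the table (30 mm below the centre of an objective standing there); x, y along its sides, z up. The 4 pockets are fixed in a row along y, 70 mm apart, in any order, in a fixed case 100 (x) by 310 mm (y), blue rim 14 mm high.
- pocket_green_floor (a point): Green square pocket, 52 mm inside, 60 mm outside, lip 6 mm above its floor. This point: middle of the floor, 13 mm above the table (30 mm below the centre of an objective standing there); x, y along its sides, z up. The 4 pockets are fixed in a row along y, 70 mm apart, in any order, in a fixed case 100 (x) by 310 mm (y), blue rim 14 mm high.
- pocket_blue_floor (a point): Light-blue square pocket, 52 mm inside, 60 mm outside, lip 6 mm above its floor. This point: middle of the floor, 13 mm above the table (30 mm below the centre of an objective standing there); x, y along its sides, z up. The 4 pockets are fixed in a row along y, 70 mm apart, in any order, in a fixed case 100 (x) by 310 mm (y), blue rim 14 mm high.
Not all that is in view belongs to the job. Leave any purple look-alike of the part that bears obj_green_center alone.

How it is judged:
By the outcome, as a careful person would: the job done as asked, in the order asked, and still so for the second after the job is handed in, with the robot touching nothing.
It also fails if it takes over 96 s, if anything falls off the work surface, if the arm or the gripper's body presses on something with over 40 N, if the wrist force passes 120 N, or if a joint passes its speed limit or range.

## Working session

There is one attempt and no reset: what is moved stays moved. The work goes in short steps, Python scripts to look and compute and a shell command to move; the robot and the scene stay as the last step left them, time stands still between calls to the robot, and variables do not carry over. Pictures are saved under pics/ and viewed, and the job is handed in when it is done.

```bash
mkdir -p pics; ls; python3 - <<'E'
from rig import env
import cv2
s=env.observe(); print(s['time_s'],s['position'],s['tool_rot'],s['grip_width'],env.grip_depth)
for n in ['side','top']:
    d=env.get_image(n); cv2.imwrite(f'pics/{n}0.png',d['frame'][:,:,::-1]); print(n,d['mtx'],d['rvec'],d['tvec'])
    import numpy as np
    R=cv2.Rodrigues(np.array(d['rvec'],float))[0]; print(-R.T@np.array(d['tvec']).ravel())
E
```

```text
pics
0.0 [ 0.2150396  -0.50590178  0.23069699] [[ 3.91065217e-01 -2.52052977e-04  9.20362935e-01]
 [-9.20361844e-01  1.45712607e-03  3.91065152e-01]
 [-1.43965396e-03 -9.99998907e-01  3.37851381e-04]] 0.08547222055715388 0.0187
side [[368.67097554   0.         252.37799442]
 [  0.         368.67097554 191.40113057]
 [  0.           0.           1.        ]] [ 0.97408063 -2.26200267  1.26732383] [0.3687586  0.26603258 0.49539434]
[0.05785237 0.46528513 0.48201104]
top [[380.40761083   0.         252.80628904]
 [  0.         380.40761083 189.38557098]
 [  0.           0.           1.        ]] [ 2.13110905 -2.17363666  0.14754949] [0.01671915 0.5135928  0.72820083]
[0.41123478 0.00909025 0.79065597]
```

View pics/side0.png

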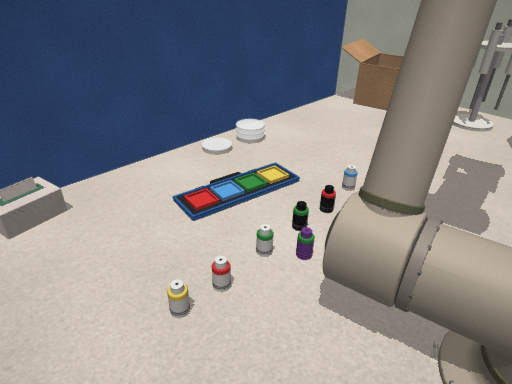

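View pics/top0.png

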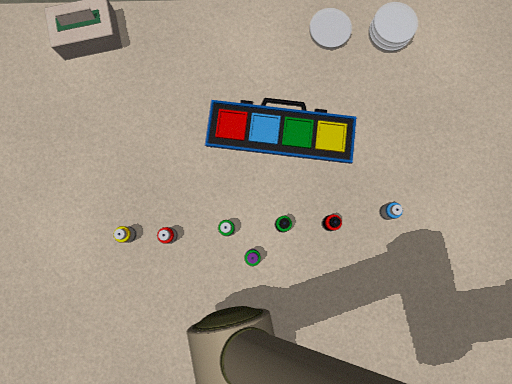

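```bash
python3 - <<'E'
import cv2
t=cv2.imread('pics/top0.png'); s=cv2.imread('pics/side0.png')
def crop(im,x0,y0,x1,y1,k,n):
    cv2.imwrite('pics/'+n,cv2.resize(im[y0:y1,x0:x1],None,fx=k,fy=k,interpolation=cv2.INTER_CUBIC))
crop(t,100,195,260,275,5,'t_a.png'); crop(t,260,195,420,275,5,'t_b.png'); crop(t,200,90,360,170,5,'t_c.png')
crop(s,150,210,330,320,4,'s_a.png'); crop(s,280,150,370,240,6,'s_b.png'); crop(s,170,155,310,220,5,'s_c.png')
E
```

```text
(no output)
```

View pics/t_a.png

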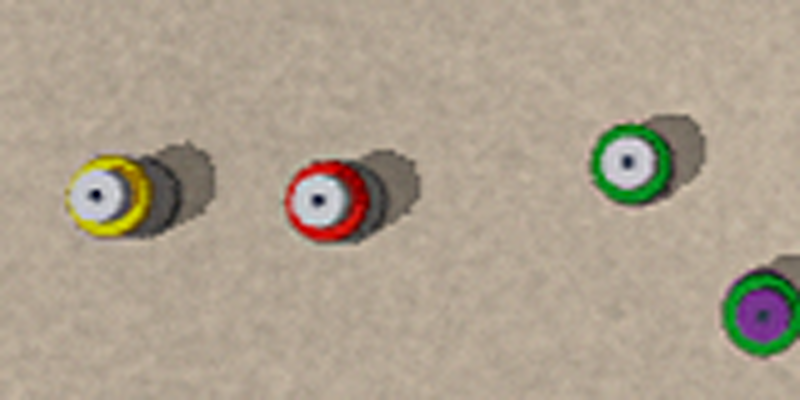

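View pics/t_b.png

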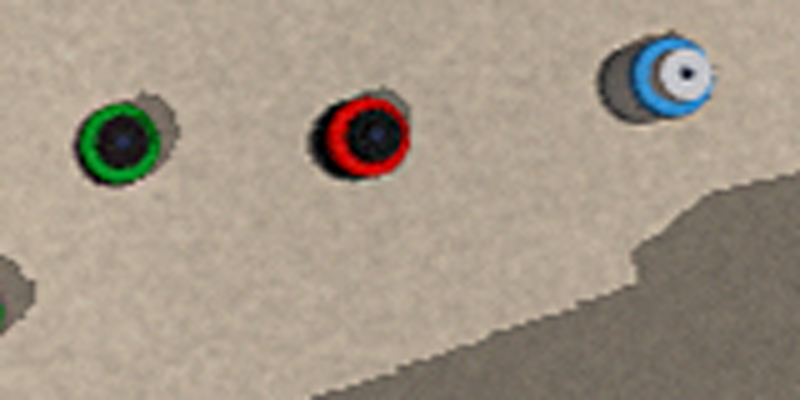

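View pics/t_c.png

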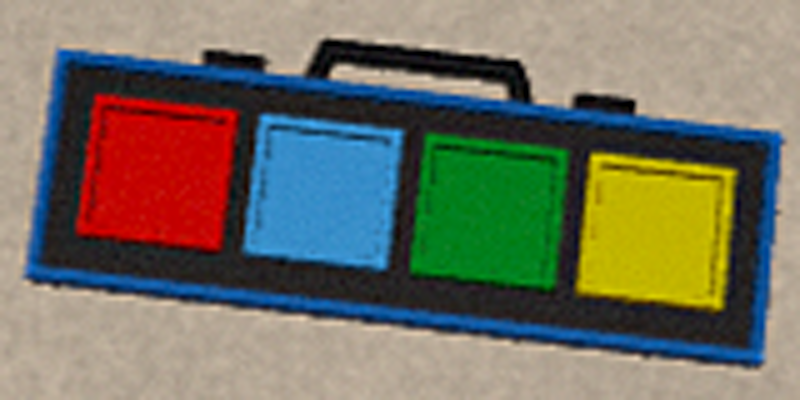

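View pics/s_a.png

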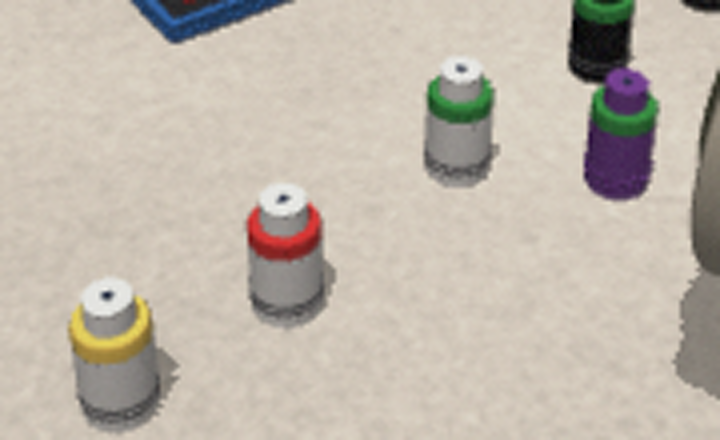

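View pics/s_b.png

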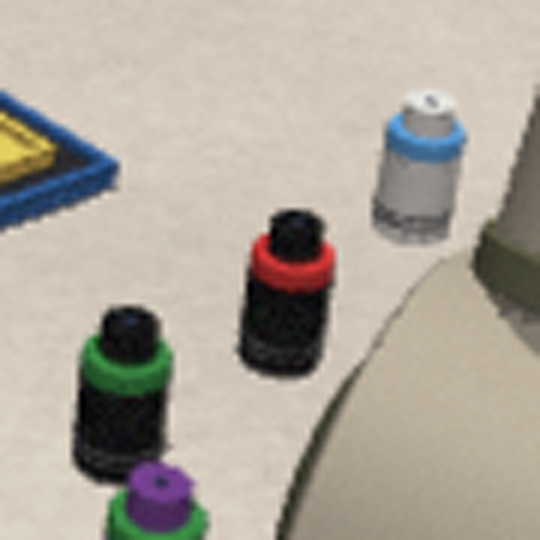

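View pics/s_c.png

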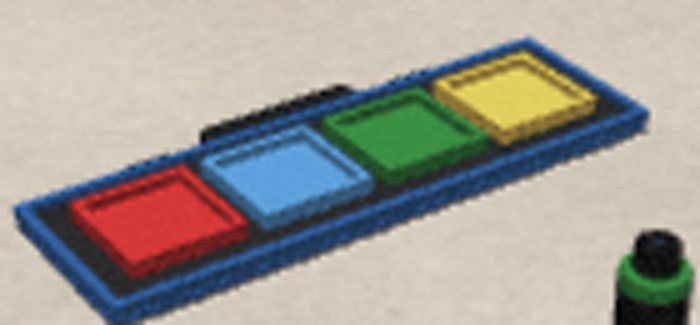

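```bash
cat > h.py <<'E'
import numpy as np,cv2
from rig import env
def cams():
    return {n:env.get_image(n) for n in ['top','side']}
def P(d):
    R=cv2.Rodrigues(np.array(d['rvec'],float))[0]; return np.array(d['mtx'])@np.c_[R,np.array(d['tvec']).ravel()]
def tri(C,a,b):
    x=cv2.triangulatePoints(P(C['top']),P(C['side']),np.array(a,float).reshape(2,1),np.array(b,float).reshape(2,1)); return (x[:3]/x[3]).ravel()
def atz(d,p,z):
    M=P(d); H=np.c_[M[:,0],M[:,1],M[:,2]*z+M[:,3]]; r=np.linalg.solve(H,[p[0],p[1],1]); return r[:2]/r[2]
def u(o,k,p): return [(p[0]+.5)/k-.5+o[0],(p[1]+.5)/k-.5+o[1]]
E
python3 - <<'E'
from h import *
np.set_printoptions(precision=4,suppress=True)
C=cams()
A=(100,195);B=(260,195);S=(150,210);S2=(280,150)
O={'yellow':((A,5,(96,195)),(S,4,(107,296))),'red':((A,5,(318,201)),(S,4,(283,199))),'green':((A,5,(628,162)),(S,4,(461,69))),
'purple':((A,5,(762,315)),(S,4,(627,82))),'bgreen':((B,5,(122,141)),(S2,6,(132,323))),'bred':((B,5,(376,134)),(S2,6,(296,226))),'blue':((B,5,(687,73)),(S2,6,(432,102)))}
for k,(a,b) in O.items():
    a=u(*a);b=u(*b); print(k,tri(C,a,b),atz(C['top'],a,.06),atz(C['side'],b,.06))
T={'red':[(95,95),(238,108),(221,250),(77,236)],'blue':[(260,115),(404,128),(388,271),(243,256)],'green':[(427,134),(569,148),(555,290),(411,273)],'yellow':[(591,152),(738,168),(724,310),(576,295)]}
Sd={'red':[(72,205),(182,166),(248,228),(135,265)],'blue':[(203,157),(305,126),(372,185),(265,215)],'green':[(323,118),(424,87),(489,141),(388,171)],'yellow':[(435,85),(532,54),(596,101),(503,132)]}
for k in T:
    t=[tri(C,u((200,90),5,a),u((170,155),5,b)) for a,b in zip(T[k],Sd[k])]
    t=np.array(t); m=t.mean(0); w=np.mean([atz(C['top'],u((200,90),5,a),.019) for a in T[k]],0)
    v=np.mean([atz(C['side'],u((170,155),5,a),.019) for a in Sd[k]],0)
    print(k,m,w,v,'edges',np.linalg.norm(t-np.roll(t,-1,0),axis=1), t[1]-t[0])
print(env.observe()['time_s'])
E
```

```text
yellow [0.4298 0.2634 0.06  ] [0.4303 0.2639] [0.429  0.2629]
red [0.4258 0.1788 0.0598] [0.4264 0.1792] [0.425  0.1784]
green [0.4382 0.0603 0.0596] [0.4388 0.0609] [0.437  0.0602]
purple [0.3792 0.0101 0.0589] [0.3802 0.0108] [0.3774 0.0105]
bgreen [ 0.4435 -0.0528  0.059 ] [ 0.4446 -0.0518] [ 0.4412 -0.0526]
bred [ 0.4446 -0.1504  0.0576] [ 0.4454 -0.1492] [ 0.4416 -0.1477]
blue [ 0.4654 -0.2715  0.0583] [ 0.4664 -0.2701] [ 0.4627 -0.2697]
red [0.6547 0.0483 0.0175] [0.6552 0.0492] [0.6514 0.0491] edges [0.0603 0.0611 0.0602 0.0614] [-0.0064 -0.0599 -0.0006]
blue [ 0.6446 -0.021   0.0178] [ 0.6451 -0.0202] [ 0.6423 -0.0201] edges [0.0609 0.0609 0.0616 0.06  ] [-0.0055 -0.0605 -0.004 ]
green [ 0.6348 -0.0908  0.0178] [ 0.6356 -0.0897] [ 0.6321 -0.09  ] edges [0.0611 0.0594 0.0614 0.0594] [-0.0082 -0.0606 -0.001 ]
yellow [ 0.625  -0.1606  0.0165] [ 0.6256 -0.159 ] [ 0.6205 -0.1582] edges [0.063  0.0595 0.0625 0.0616] [-0.0093 -0.0623  0.    ]
0.2
```

```bash
python3 -m inch '[[[1,2.5,2.3,0,0,0,6],[1,6,5.5,-1,0,0,15],[1,10,9.5,-3,0,0,24],[1,14,13,-5,0,0,33],[1,18,17,-7,0,0,42],[1,21,20,-9,0,0,50],[1,23.5,22,-10,0,0,56],[1,24.7,23.2,-10.5,0,0,59],[1,25,23.5,-11,0,0,59],[1,25,23.5,-11,0,0,59],[1,25,23.5,-11,0,0,59]]]' 35; python3 - <<'E'
from h import *
s=env.observe();print(s['tool_rot'],s['q'],s['ft_force'])
d=env.get_image('top')['frame'];cv2.imwrite('pics/t1.png',d[:,:,::-1])
d=env.get_image('side')['frame'];cv2.imwrite('pics/s1.png',d[:,:,::-1])
E
```

```text
time_s: 1.58
position: [0.4646, -0.272, 0.1217]
tool_rot: [[0.99, 0.0, 0.141], [-0.141, -0.0, 0.99], [0.0, -1.0, -0.0]]
ft_force: [0.6, 0.2, -0.4]
grip_width: 0.0859
[[ 9.90046221e-01  3.04281265e-04  1.40742274e-01]
 [-1.40742116e-01 -4.90122501e-04  9.90046169e-01]
 [ 3.70233456e-04 -9.99999834e-01 -4.42418741e-04]] [-4.29507027e+01  2.67311884e+01  8.60171335e+01 -9.40925372e-03
  6.72197835e+01 -3.48562651e+01] [ 0.63602651  0.20546924 -0.36785135]
```

View pics/t1.png

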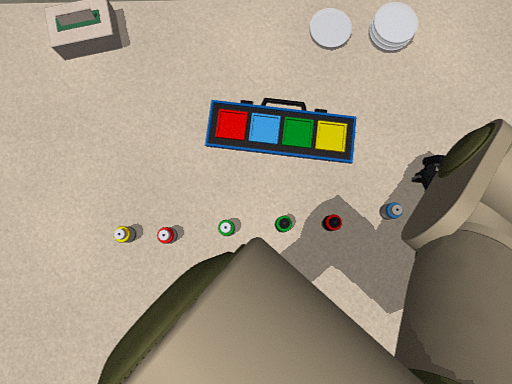

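View pics/s1.png

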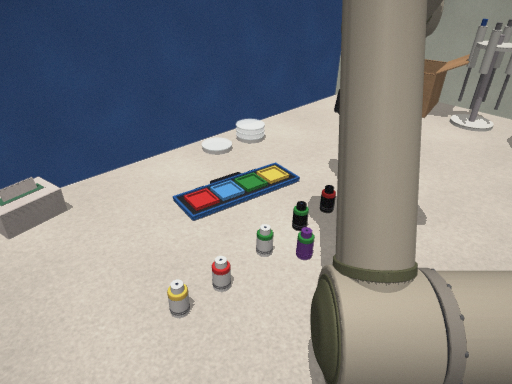

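```bash
python3 - <<'E'
from h import *
s=env.observe();p=s['position'];X=s['tool_rot'][:,0] if hasattr(s['tool_rot'],'shape') else np.array(s['tool_rot'])[:,0]
C=cams()
for o in [-.05,0,.05]:
  for dz in [.013,.05]:
    for n in C:
        q=P(C[n])@np.r_[np.array(p)+o*X+[0,0,dz],1]; print(n,o,dz,(q[:2]/q[2]).round())
im=cv2.imread('pics/t1.png')[130:240,360:470];cv2.imwrite('pics/t1c.png',cv2.resize(im,None,fx=5,fy=5,interpolation=cv2.INTER_CUBIC))
E
```

```text
top -0.05 0.013 [412. 235.]
side -0.05 0.013 [373. 145.]
top -0.05 0.05 [422. 235.]
side -0.05 0.05 [377. 130.]
top 0 0.013 [414. 207.]
side 0 0.013 [356. 138.]
top 0 0.05 [424. 205.]
side 0 0.05 [359. 123.]
top 0.05 0.013 [416. 178.]
side 0.05 0.013 [340. 131.]
top 0.05 0.05 [426. 175.]
side 0.05 0.05 [343. 117.]
```

View pics/t1c.png

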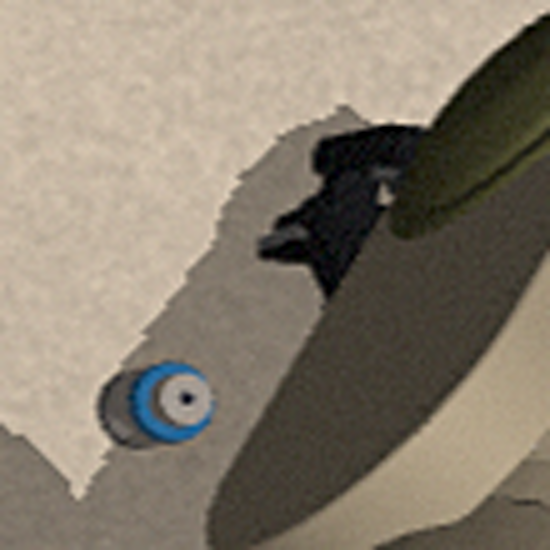

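```bash
python3 -m inch '[[[1,0,0.1,-2,0,0,0],[1,0,0.1,-4.5,0,0,0],[1,0,0.1,-7,0,0,0],[1,0,0.1,-9,0,0,0],[1,0,0.1,-10.4,0,0,0],[1,0,0.1,-11.2,0,0,0],[1,0,0.1,-11.2,0,0,0],[0.3,0,0.1,-11.2,0,0,0],[-0.2,0,0.1,-11.2,0,0,0],[-0.6,0,0.1,-11.2,0,0,0],[-1,0,0.1,-11.2,0,0,0],[-1,0,0.1,-11.2,0,0,0],[-1,0,0.1,-11.2,0,0,0],[-1,0,0.1,-11.2,0,0,0]]]' 35
```

```text
time_s: 3.52
position: [0.4652, -0.2703, 0.0098]
tool_rot: [[0.99, 0.0, 0.139], [-0.139, -0.0, 0.99], [0.001, -1.0, -0.0]]
ft_force: [-0.4, 1.4, 6.2]
grip_width: 0.031
```

```bash
python3 -m inch '[[[-1,0,0,0.8,0,0,0],[-1,0,0,2.5,0,0,0],[-1,0,0,5,0,0,0],[-1,0,0,7.5,0,0,0],[-1,1,1.2,9.5,0,0,0],[-1,3,4,11,0,0,0],[-1,6,8,11,0,0,0],[-1,9,12.5,11,0,0,0],[-1,12,17,11,0,0,0],[-1,15,21,11,0,0,0],[-1,17,23.6,11,0,0,0],[-1,17.8,24.7,11,0,0,0],[-1,18,25,11,0,0,0],[-1,18,25,11,0,0,0],[-1,18,25,11,0,0,0]]]'; python3 - <<'E'
from h import *
for n,c in (('top',(190,80,370,200)),('side',(150,60,350,220))):
    d=env.get_image(n)['frame'][:,:,::-1]
    cv2.imwrite(f'pics/{n}2.png',cv2.resize(d[c[1]:c[3],c[0]:c[2]],None,fx=3.5,fy=3.5,interpolation=cv2.INTER_CUBIC))
E
```

```text
time_s: 5.4
position: [0.6447, -0.0212, 0.1195]
tool_rot: [[0.99, -0.0, 0.14], [-0.14, -0.0, 0.99], [-0.0, -1.0, -0.0]]
ft_force: [0.1, 0.0, -1.4]
grip_width: 0.0306
```

View pics/side2.png

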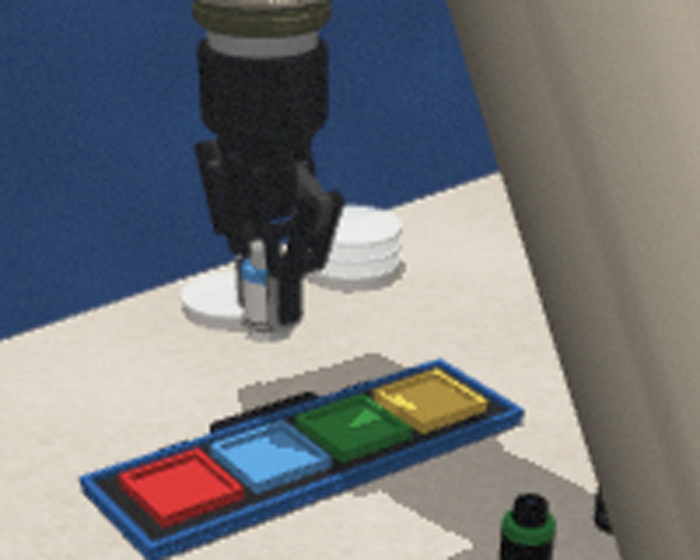

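View pics/top2.png

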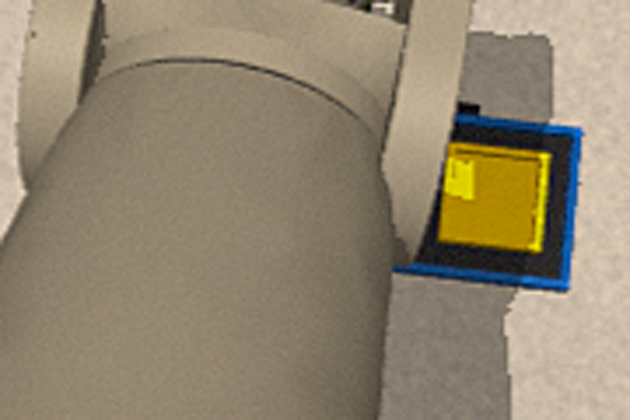

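```bash
python3 -m inch '[[[-1,0,0,-1,0,0,0],[-1,0,0,-3,0,0,0],[-1,0,0,-5,0,0,0],[-1,0,0,-7,0,0,0],[-1,0,0,-8.4,0,0,0],[-1,0,0,-9,0,0,0],[-1,0,0,-9.3,0,0,0],[-1,0,0,-9.4,0,0,0],[-1,0,0,-9.4,0,0,0]]]'; python3 -m inch '[[[-1,0,0,-0.1,0,0,0],[-1,0,0,-0.2,0,0,0],[-1,0,0,-0.2,0,0,0]]]'
```

```text
time_s: 6.62
position: [0.6453, -0.0202, 0.0258]
tool_rot: [[0.99, 0.001, 0.139], [-0.139, -0.0, 0.99], [0.001, -1.0, -0.0]]
ft_force: [0.2, 0.5, -1.7]
grip_width: 0.0304
time_s: 7.0
position: [0.6451, -0.0202, 0.0233]
tool_rot: [[0.99, -0.0, 0.139], [-0.139, -0.0, 0.99], [-0.0, -1.0, -0.0]]
ft_force: [-0.0, 0.0, -1.1]
grip_width: 0.0307
```

```bash
python3 -m inch '[[[-1,0,0,-0.05,0,0,0],[-1,0,0,-0.05,0,0,0]]]';python3 -m inch '[[[-1,0,0,-0.05,0,0,0],[-1,0,0,-0.05,0,0,0]]]'
```

```text
time_s: 7.25
position: [0.6451, -0.0202, 0.0228]
tool_rot: [[0.99, -0.0, 0.139], [-0.139, -0.0, 0.99], [-0.0, -1.0, -0.0]]
ft_force: [-0.5, -0.2, -1.2]
grip_width: 0.0306
time_s: 7.5
position: [0.6451, -0.0202, 0.0228]
tool_rot: [[0.99, 0.0, 0.139], [-0.139, -0.0, 0.99], [0.0, -1.0, -0.0]]
ft_force: [-1.9, 1.3, 4.4]
grip_width: 0.0308
```

```bash
python3 -m inch '[[[-0.2,0,0,0,0,0,0],[0,0,0,0,0,0,0],[0.3,0,0,0,0,0,0],[0.7,0,0,0,0,0,0],[1,0,0,0,0,0,0],[1,0,0,1,0,0,0],[1,0,0,3,0,0,0],[1,0,0,6,0,0,0],[1,0,0,10,0,0,0],[1,0,0,10,0,0,0]]]'
```

```text
time_s: 8.75
position: [0.6466, -0.0204, 0.1265]
tool_rot: [[0.99, 0.007, 0.139], [-0.139, -0.002, 0.99], [0.007, -1.0, -0.001]]
ft_force: [0.2, 0.7, 0.3]
grip_width: 0.0854
```

```bash
python3 -m inch '[[[1,-1,0.4,0,0,0,0],[1,-4,1.6,0,0,0,0],[1,-8,3.1,0,0,0,0],[1,-12,4.7,0,0,0,0],[1,-16,6.2,0,0,0,0],[1,-19,7.4,0,0,0,0],[1,-20.4,7.9,0,0,0,0],[1,-20.7,8,0,0,0,0],[1,-20.7,8,0,0,0,0],[1,-20.7,8,0,0,0,0]]]'; python3 - <<'E'
from h import *
for n in ('top','side'):
    d=env.get_image(n)['frame'][:,:,::-1]
    cv2.imwrite(f'pics/{n}3.png',cv2.resize(d[80:330,130:380],None,fx=2.4,fy=2.4,interpolation=cv2.INTER_CUBIC))
E
```

```text
time_s: 10.0
position: [0.4389, 0.0595, 0.1222]
tool_rot: [[0.99, 0.0, 0.139], [-0.139, -0.0, 0.99], [0.0, -1.0, -0.0]]
ft_force: [0.6, -0.3, 0.1]
grip_width: 0.0854
```

View pics/side3.png

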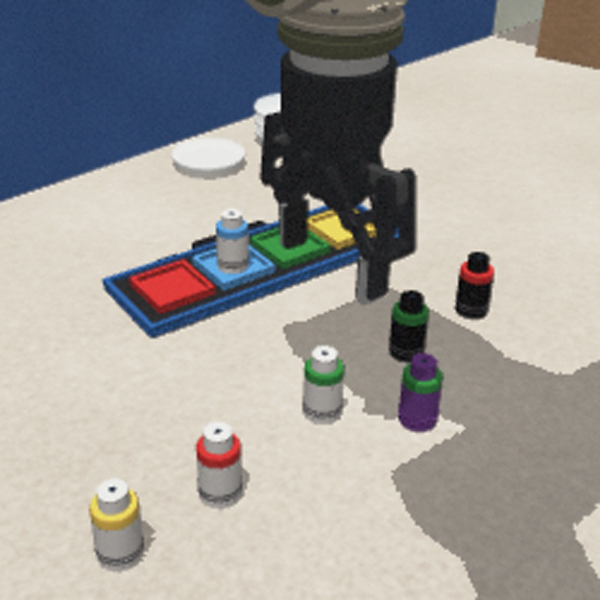

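View pics/top3.png

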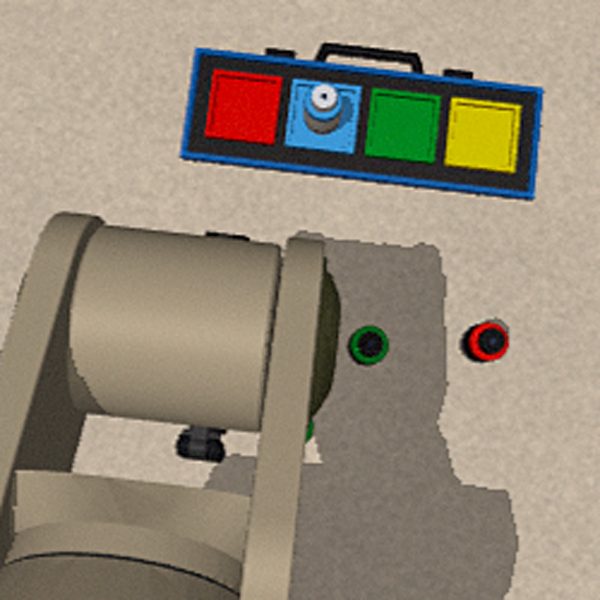

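```bash
python3 -m inch '[[[1,0,0.05,-2,0,0,0],[1,0,0.05,-4.5,0,0,0],[1,0,0.05,-7,0,0,0],[1,0,0.05,-9,0,0,0],[1,0,0.05,-10.4,0,0,0],[1,0,0.05,-11.2,0,0,0],[1,0,0.05,-11.2,0,0,0],[0.3,0,0.05,-11.2,0,0,0],[-0.1,0,0.05,-11.2,0,0,0],[-0.3,0,0.05,-11.2,0,0,0],[-0.6,0,0.05,-11.2,0,0,0],[-1,0,0.05,-11.2,0,0,0],[-1,0,0.05,-11.2,0,0,0],[-1,0,0.05,-11.2,0,0,0]]]' 35
```

```text
time_s: 11.85
position: [0.4383, 0.0603, 0.0107]
tool_rot: [[0.99, 0.001, 0.139], [-0.139, -0.0, 0.99], [0.001, -1.0, 0.0]]
ft_force: [-1.4, -0.6, 6.5]
grip_width: 0.0303
```

```bash
python3 -m inch '[[[-1,0,0,0.8,0,0,0],[-1,0,0,2.5,0,0,0],[-1,0,0,5,0,0,0],[-1,0,0,7.5,0,0,0],[-1,1,-0.8,9.5,0,0,0],[-1,3,-2.3,11,0,0,0],[-1,6,-4.6,11,0,0,0],[-1,10,-7.6,11,0,0,0],[-1,14,-10.7,11,0,0,0],[-1,17,-13,11,0,0,0],[-1,18.8,-14.4,11,0,0,0],[-1,19.5,-15,11,0,0,0],[-1,19.7,-15.1,11,0,0,0],[-1,19.7,-15.1,11,0,0,0],[-1,19.7,-15.1,11,0,0,0]]]'
```

```text
time_s: 13.72
position: [0.6347, -0.0901, 0.1206]
tool_rot: [[0.99, -0.0, 0.138], [-0.138, 0.0, 0.99], [-0.0, -1.0, 0.0]]
ft_force: [-0.4, 0.8, -1.6]
grip_width: 0.0305
```

```bash
python3 -m inch '[[[-1,0,0,-1,0,0,0],[-1,0,0,-3,0,0,0],[-1,0,0,-5,0,0,0],[-1,0,0,-7,0,0,0],[-1,0,0,-8.4,0,0,0],[-1,0,0,-9,0,0,0],[-1,0,0,-9.3,0,0,0],[-1,0,0,-9.4,0,0,0],[-1,0,0,-9.4,0,0,0]]]'
```

```text
time_s: 14.85
position: [0.6353, -0.0907, 0.0267]
tool_rot: [[0.99, 0.001, 0.139], [-0.139, -0.0, 0.99], [0.001, -1.0, -0.0]]
ft_force: [0.4, 0.6, -1.5]
grip_width: 0.0306
```

```bash
python3 -m inch '[[[-1,0,0,-0.1,0,0,0],[-1,0,0,-0.2,0,0,0],[-1,0,0,-0.25,0,0,0],[-1,0,0,-0.25,0,0,0]]]'; python3 -m inch '[[[-1,0,0,-0.05,0,0,0],[-1,0,0,-0.05,0,0,0]]]'
```

```text
time_s: 15.35
position: [0.6351, -0.0907, 0.0238]
tool_rot: [[0.99, -0.0, 0.139], [-0.139, -0.0, 0.99], [-0.0, -1.0, -0.0]]
ft_force: [-0.0, -0.2, -2.6]
grip_width: 0.0306
time_s: 15.6
position: [0.6351, -0.0907, 0.0238]
tool_rot: [[0.99, 0.0, 0.139], [-0.139, -0.0, 0.99], [0.0, -1.0, -0.0]]
ft_force: [-2.7, 0.2, 3.9]
grip_width: 0.0308
```

Contact felt; releasing and moving on to the red objective, then look.

```bash
python3 -m inch '[[[-0.2,0,0,0,0,0,0],[0,0,0,0,0,0,0],[0.3,0,0,0,0,0,0],[0.7,0,0,0,0,0,0],[1,0,0,0,0,0,0],[1,0,0,1,0,0,0],[1,0,0,3,0,0,0],[1,0,0,6,0,0,0],[1,0,0,9,0,0,0],[1,0,0,10,0,0,0],[1,0,0,10,0,0,0],[1,0,0,10,0,0,0]]]'
```

```text
time_s: 17.1
position: [0.6345, -0.0905, 0.122]
tool_rot: [[0.99, -0.002, 0.139], [-0.139, 0.001, 0.99], [-0.002, -1.0, 0.0]]
ft_force: [0.2, 0.0, 0.7]
grip_width: 0.085
```

```bash
python3 -m inch '[[[1,-1,1.3,0,0,0,0],[1,-3.5,4.5,0,0,0,0],[1,-6.5,8.4,0,0,0,0],[1,-9.5,12.3,0,0,0,0],[1,-12.5,16.2,0,0,0,0],[1,-15.5,20,0,0,0,0],[1,-18.3,23.7,0,0,0,0],[1,-20,26,0,0,0,0],[1,-20.9,27,0,0,0,0],[1,-20.9,27,0,0,0,0],[1,-20.9,27,0,0,0,0]]]'; python3 - <<'E'
from h import *
for n in ('top','side'):
    d=env.get_image(n)['frame'][:,:,::-1]
    cv2.imwrite(f'pics/{n}4.png',cv2.resize(d[80:330,130:380],None,fx=2.4,fy=2.4,interpolation=cv2.INTER_CUBIC))
E
```

```text
time_s: 18.48
position: [0.4268, 0.1786, 0.1231]
tool_rot: [[0.99, -0.0, 0.14], [-0.14, -0.0, 0.99], [0.0, -1.0, -0.0]]
ft_force: [-0.3, -0.2, 0.5]
grip_width: 0.0853
```

View pics/side4.png

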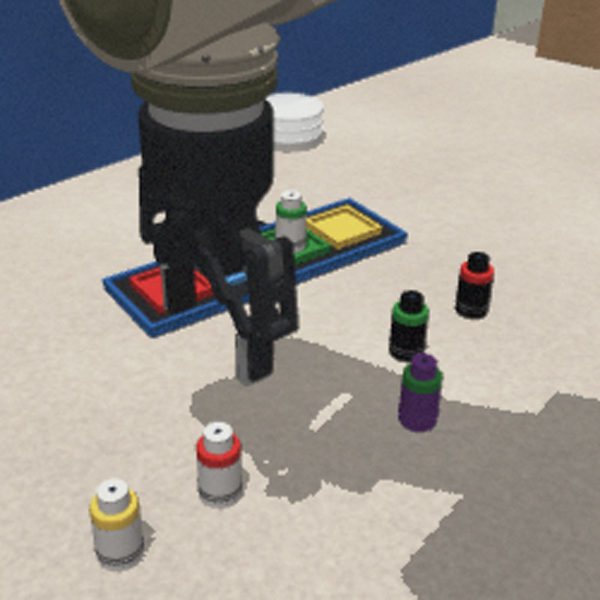

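View pics/top4.png

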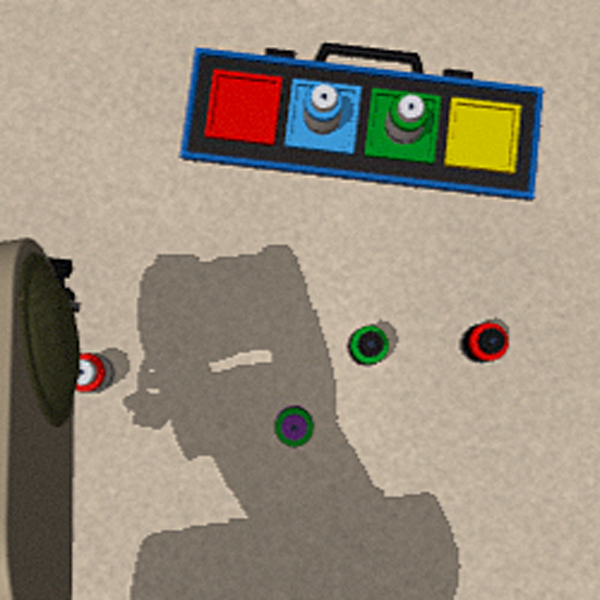

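Green and blue stand upright in their pockets (top crop 411,106 and 324,97); the look-alikes are untouched. Grasp red.

```bash
python3 -m inch '[[[1,-0.05,0,-2,0,0,0],[1,-0.05,0,-4.5,0,0,0],[1,-0.05,0,-7,0,0,0],[1,-0.05,0,-9,0,0,0],[1,-0.05,0,-10.4,0,0,0],[1,-0.05,0,-11.2,0,0,0],[1,-0.05,0,-11.2,0,0,0],[0.3,-0.05,0,-11.2,0,0,0],[-0.1,-0.05,0,-11.2,0,0,0],[-0.3,-0.05,0,-11.2,0,0,0],[-0.6,-0.05,0,-11.2,0,0,0],[-1,-0.05,0,-11.2,0,0,0],[-1,-0.05,0,-11.2,0,0,0],[-1,-0.05,0,-11.2,0,0,0]]]' 35
```

```text
time_s: 20.32
position: [0.4258, 0.1794, 0.0117]
tool_rot: [[0.99, 0.001, 0.139], [-0.139, 0.0, 0.99], [0.001, -1.0, 0.0]]
ft_force: [-0.1, -0.5, 5.1]
grip_width: 0.0306
```

```bash
python3 -m inch '[[[-1,0,0,0.8,0,0,0],[-1,0,0,2.5,0,0,0],[-1,0,0,5,0,0,0],[-1,0,0,7.5,0,0,0],[-1,1,-0.6,9.5,0,0,0],[-1,3,-1.7,11,0,0,0],[-1,6,-3.4,11,0,0,0],[-1,10,-5.7,11,0,0,0],[-1,14,-8,11,0,0,0],[-1,18,-10.3,11,0,0,0],[-1,21,-12,11,0,0,0],[-1,22.4,-12.8,11,0,0,0],[-1,22.9,-13.1,11,0,0,0],[-1,22.9,-13.1,11,0,0,0],[-1,22.9,-13.1,11,0,0,0]]]'
```

```text
time_s: 22.2
position: [0.654, 0.0489, 0.1215]
tool_rot: [[0.99, -0.0, 0.138], [-0.138, 0.0, 0.99], [-0.001, -1.0, 0.0]]
ft_force: [0.2, -0.1, -1.9]
grip_width: 0.0304
```

```bash
python3 -m inch '[[[-1,0,0,-1,0,0,0],[-1,0,0,-3,0,0,0],[-1,0,0,-5,0,0,0],[-1,0,0,-7,0,0,0],[-1,0,0,-8.4,0,0,0],[-1,0,0,-9,0,0,0],[-1,0,0,-9.3,0,0,0],[-1,0,0,-9.4,0,0,0],[-1,0,0,-9.4,0,0,0]]]'
```

```text
time_s: 23.32
position: [0.6548, 0.0483, 0.0278]
tool_rot: [[0.99, 0.001, 0.139], [-0.139, -0.0, 0.99], [0.001, -1.0, 0.0]]
ft_force: [-0.0, 0.4, -1.2]
grip_width: 0.0305
```

```bash
python3 -m inch '[[[-1,0,0,-0.1,0,0,0],[-1,0,0,-0.2,0,0,0],[-1,0,0,-0.25,0,0,0],[-1,0,0,-0.25,0,0,0]]]'; python3 -m inch '[[[-1,0,0,-0.05,0,0,0],[-1,0,0,-0.05,0,0,0]]]'
```

```text
time_s: 23.82
position: [0.6546, 0.0483, 0.0249]
tool_rot: [[0.99, 0.0, 0.139], [-0.139, 0.0, 0.99], [0.0, -1.0, 0.0]]
ft_force: [0.1, 0.2, -2.2]
grip_width: 0.0305
time_s: 24.08
position: [0.6546, 0.0483, 0.0248]
tool_rot: [[0.99, 0.0, 0.139], [-0.139, -0.0, 0.99], [0.0, -1.0, -0.0]]
ft_force: [-1.9, -1.0, 5.5]
grip_width: 0.0302
```

```bash
python3 -m inch '[[[-0.2,0,0,0,0,0,0],[0,0,0,0,0,0,0],[0.3,0,0,0,0,0,0],[0.7,0,0,0,0,0,0],[1,0,0,0,0,0,0],[1,0,0,1,0,0,0],[1,0,0,3,0,0,0],[1,0,0,6,0,0,0],[1,0,0,9,0,0,0],[1,0,0,10,0,0,0],[1,0,0,10,0,0,0],[1,0,0,10,0,0,0]]]'
```

```text
time_s: 25.58
position: [0.654, 0.0484, 0.123]
tool_rot: [[0.99, -0.002, 0.139], [-0.139, 0.0, 0.99], [-0.002, -1.0, -0.0]]
ft_force: [-0.0, 0.0, -0.2]
grip_width: 0.0853
```

```bash
python3 -m inch '[[[1,-1,1,0,0,0,0],[1,-3.5,3.4,0,0,0,0],[1,-7,6.7,0,0,0,0],[1,-10.5,10,0,0,0,0],[1,-14,13.4,0,0,0,0],[1,-17.5,16.8,0,0,0,0],[1,-20.5,19.6,0,0,0,0],[1,-22,21,0,0,0,0],[1,-22.4,21.5,0,0,0,0],[1,-22.4,21.5,0,0,0,0],[1,-22.4,21.5,0,0,0,0]]]'; python3 - <<'E'
from h import *
for n,x in (('top',80),('side',130)):
    d=env.get_image(n)['frame'][:,:,::-1]
    cv2.imwrite(f'pics/{n}5.png',cv2.resize(d[80:330,x:x+290],None,fx=2.4,fy=2.4,interpolation=cv2.INTER_CUBIC))
E
```

```text
time_s: 26.95
position: [0.4314, 0.2627, 0.1242]
tool_rot: [[0.99, 0.0, 0.14], [-0.14, -0.0, 0.99], [0.0, -1.0, -0.0]]
ft_force: [-0.3, -0.4, -0.4]
grip_width: 0.0855
```

View pics/side5.png

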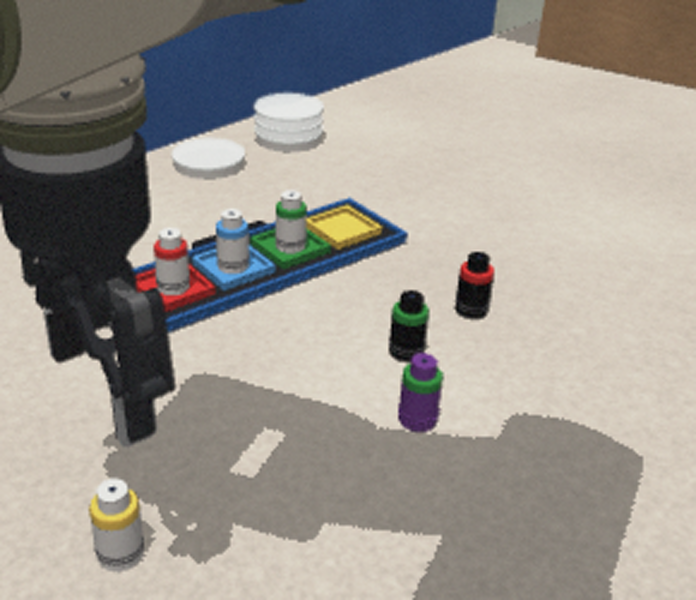

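View pics/top5.png

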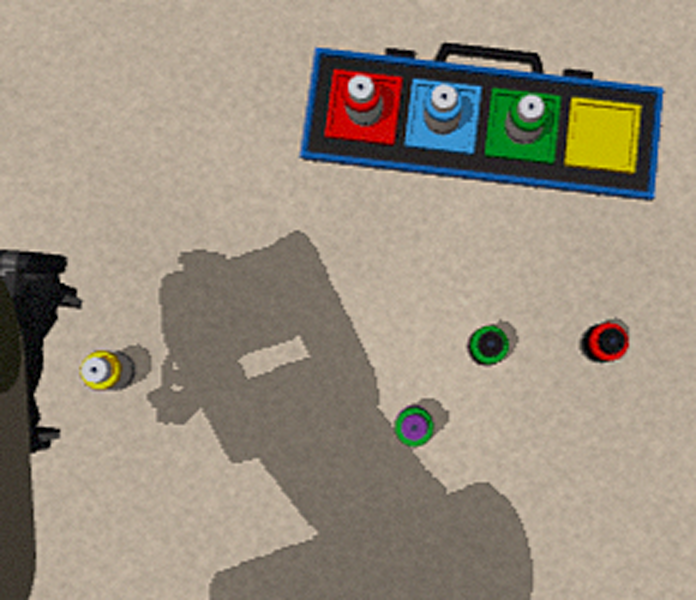

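Three stand upright in matching pockets; yellow remains at top crop (94,370), between the jaws. Grasp it.

```bash
python3 -m inch '[[[1,-0.1,0.05,-2,0,0,0],[1,-0.1,0.05,-4.5,0,0,0],[1,-0.1,0.05,-7,0,0,0],[1,-0.1,0.05,-9,0,0,0],[1,-0.1,0.05,-10.4,0,0,0],[1,-0.1,0.05,-11.3,0,0,0],[1,-0.1,0.05,-11.3,0,0,0],[0.3,-0.1,0.05,-11.3,0,0,0],[-0.1,-0.1,0.05,-11.3,0,0,0],[-0.3,-0.1,0.05,-11.3,0,0,0],[-0.6,-0.1,0.05,-11.3,0,0,0],[-1,-0.1,0.05,-11.3,0,0,0],[-1,-0.1,0.05,-11.3,0,0,0],[-1,-0.1,0.05,-11.3,0,0,0]]]' 35
```

```text
time_s: 28.8
position: [0.4298, 0.2639, 0.0118]
tool_rot: [[0.99, 0.001, 0.139], [-0.139, 0.0, 0.99], [0.001, -1.0, 0.0]]
ft_force: [-1.2, -0.3, 6.7]
grip_width: 0.0305
```

```bash
python3 -m inch '[[[-1,0,0,0.8,0,0,0],[-1,0,0,2.5,0,0,0],[-1,0,0,5,0,0,0],[-1,0,0,7.5,0,0,0],[-1,0.5,-1.1,9.5,0,0,0],[-1,1.5,-3.3,11.3,0,0,0],[-1,3.4,-7.4,12,0,0,0],[-1,5.5,-12,12,0,0,0],[-1,7.7,-16.8,12,0,0,0],[-1,10,-21.7,12,0,0,0],[-1,12.2,-26.5,12,0,0,0],[-1,14.4,-31.3,12,0,0,0],[-1,16.5,-35.9,12,0,0,0],[-1,18.2,-39.6,12,0,0,0],[-1,19.2,-41.7,12,0,0,0],[-1,19.5,-42.4,12,0,0,0],[-1,19.5,-42.4,12,0,0,0],[-1,19.5,-42.4,12,0,0,0]]]'
```

```text
time_s: 31.05
position: [0.6243, -0.1591, 0.1315]
tool_rot: [[0.99, -0.0, 0.138], [-0.138, 0.0, 0.99], [-0.0, -1.0, 0.0]]
ft_force: [0.5, 0.9, -1.3]
grip_width: 0.0306
```

```bash
python3 -m inch '[[[-1,0,0,-1,0,0,0],[-1,0,0,-3,0,0,0],[-1,0,0,-5,0,0,0],[-1,0,0,-7,0,0,0],[-1,0,0,-8.8,0,0,0],[-1,0,0,-9.8,0,0,0],[-1,0,0,-10.2,0,0,0],[-1,0,0,-10.4,0,0,0],[-1,0,0,-10.4,0,0,0]]]'
```

```text
time_s: 32.17
position: [0.6248, -0.1603, 0.0277]
tool_rot: [[0.99, 0.001, 0.139], [-0.139, -0.0, 0.99], [0.001, -1.0, -0.0]]
ft_force: [-0.2, -0.8, -1.4]
grip_width: 0.0305
```

```bash
python3 -m inch '[[[-1,0,0,-0.1,0,0,0],[-1,0,0,-0.2,0,0,0],[-1,0,0,-0.25,0,0,0],[-1,0,0,-0.25,0,0,0]]]'; python3 -m inch '[[[-1,0,0,-0.05,0,0,0],[-1,0,0,-0.05,0,0,0]]]'
```

```text
time_s: 32.67
position: [0.6246, -0.1602, 0.0249]
tool_rot: [[0.99, 0.0, 0.139], [-0.139, -0.0, 0.99], [0.0, -1.0, -0.0]]
ft_force: [-0.1, 0.3, -1.9]
grip_width: 0.0303
time_s: 32.92
position: [0.6246, -0.1602, 0.0248]
tool_rot: [[0.99, 0.0, 0.139], [-0.139, -0.0, 0.99], [0.0, -1.0, -0.0]]
ft_force: [-2.9, 0.2, 4.8]
grip_width: 0.0306
```

```bash
python3 -m inch '[[[-0.2,0,0,0,0,0,0],[0,0,0,0,0,0,0],[0.3,0,0,0,0,0,0],[0.7,0,0,0,0,0,0],[1,0,0,0,0,0,0],[1,0,0,1,0,0,0],[1,0,0,3,0,0,0],[1,0,0,6,0,0,0],[1,0,0,10,0,0,0],[1,0,0,13,0,0,0],[1,-3,-3,13,0,0,0],[1,-8,-8,13,0,0,0],[1,-14,-13,13,0,0,0],[1,-18,-17,13,0,0,0],[1,-18,-17,13,0,0,0],[1,-18,-17,13,0,0,0]]]'; python3 - <<'E'
from h import *
for n,x in (('top',80),('side',130)):
    d=env.get_image(n)['frame'][:,:,::-1]
    cv2.imwrite(f'pics/{n}6.png',cv2.resize(d[80:330,x:x+290],None,fx=2.4,fy=2.4,interpolation=cv2.INTER_CUBIC))
E
```

```text
time_s: 34.92
position: [0.4444, -0.3307, 0.1549]
tool_rot: [[0.99, 0.001, 0.141], [-0.141, -0.0, 0.99], [0.001, -1.0, -0.0]]
ft_force: [0.1, 0.4, 0.1]
grip_width: 0.0858
```

View pics/side6.png

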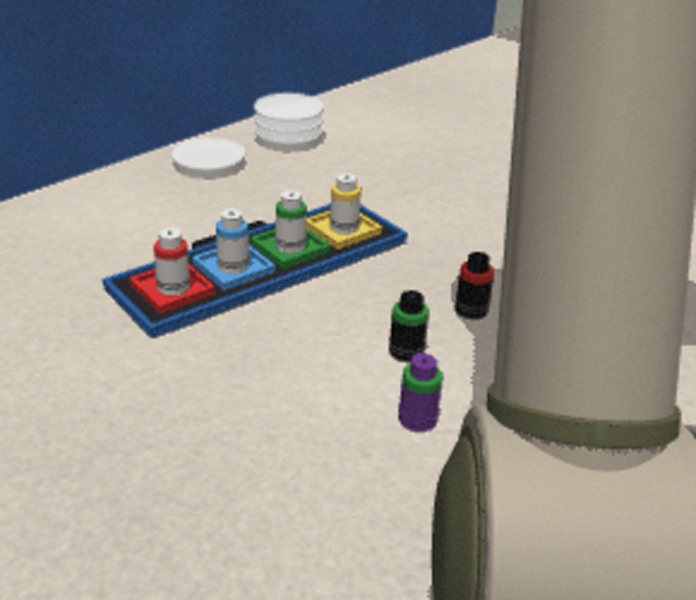

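View pics/top6.png

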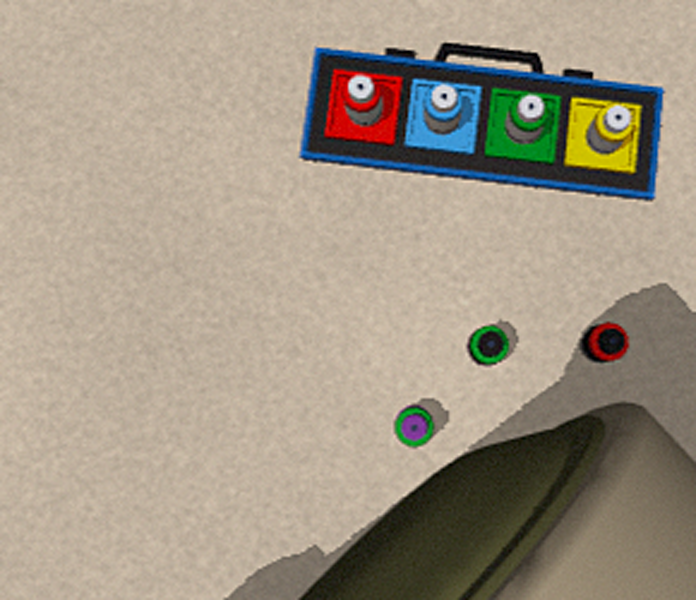

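```bash
python3 - <<'E'
from h import *
np.set_printoptions(precision=4,suppress=True)
C=cams()
for k,a,b in (('red',(361,87),(170,232)),('blue',(444,96),(232,213)),('green',(531,106),(291,195)),('yellow',(618,118),(346,178))):
    print(k,tri(C,u((80,80),2.4,a),u((130,80),2.4,b)))
env.close_job()
E
```

```text
red [0.6533 0.0474 0.0741]
blue [ 0.6443 -0.0201  0.0733]
green [ 0.635  -0.0906  0.0721]
yellow [ 0.6238 -0.1606  0.0722]
the job is handed in; nothing more can be done
```

All four silver objectives are in the case, each standing upright in the pocket that matches its ring, and the job is handed in. It took about 35 s of the 96 s allowed.

- **Placing:** I set each one down in millimetre steps or smaller until I felt light floor contact, about 4 to 6 N. Then I opened the gripper and lifted straight up.
- **Last check:** Measured from both cameras, the nose tops stood at 72 to 74 mm, against 73 mm expected on the pocket floor. They were within about 2 mm of the pocket centres, with 10 mm of clearance all round.
- **Left alone:** In the last pictures, the two black objectives and the purple look-alike stood where they began. The gripper was clear of everything.

No check failed or disagreed.

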